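Fish the fallen clay lotus ornament from under the figure stand and pack it in its tray

TASK

A clay lotus ornament has slipped into the low gap under the clear figure stand: hook it with the bent rod, draw it out and lay the rod down flat on the shelf. Then pick the ornament up and pack it in the wooden tray beside its twin, turned so that both L-shaped bases lie flat on the tray's floor. Leave the figure and the two steel cups where they stand.

Things in the scene. Friction and masses are not known exactly. Their poses are not given: they have to be found in the camera images.
- stand: Clear acrylic figure stand, fixed: a low bridge 170 mm (x) by 152 mm (y), 62 mm high (thin aluminium trim to 66 mm), closed by clear walls at both sides and at the back (+x). Open only at the mouth, its -x end, which faces roughly to world -y. The brass figure stands on top near the back. Origin: centre of the footprint at shelf height.
- stand_mouth (a point): Middle of the mouth of the gap under the stand: x = -85, y = 0, z = 28 mm in the stand's frame, same axes. The gap is 56 mm high, 140 mm wide (y from -70 to +70 mm) and runs 164 mm along +x to the back wall.
- dropped: The fallen clay lotus ornament, loose, about 150 g, terracotta, upright under the stand, its x roughly along the stand's x. Flat L-shaped base 10 mm thick, 96 x 64 mm overall: long arm x -40 to +56, y -20 to +12 mm; foot x -40 to -8, y +12 to +44 mm. Origin: underside of the base, below the knob's axis; z up.
- dropped_knob (a point): Middle of the fallen ornament's knob, 22 mm above its origin: a square post 20 x 20 mm, faces square to the ornament's x and y, from 10 to 34 mm above the underside, with a small lotus bud on it up to 47 mm. At the start it is 60 to 85 mm inside the mouth and 0 to 12 mm to the +y side of the gap's middle line, with free room to pass the rod on the -y side.
- seated: The twin ornament, loose, same shape, mass and axes as dropped, lying in the tray with its x along the tray's x, foot at the -x end, long arm along the -y side. The space left for the other ornament is the same L turned by half a turn (knob near x = +27, y = +15 mm of the tray).
- tray: Shallow pale wooden tray, fixed, outside 148 mm (x) by 84 mm (y), inner floor 136 by 72 mm lying 5 mm above the shelf, rim 13 mm above the shelf. The two bases fill it with about 8 mm to spare in each direction. Origin: centre of the underside, at shelf height.
- rod: Bent rod, loose, about 120 g, lying flat: black plastic handle x -40 to +40 mm, 20 mm wide (y), 26 mm high; from it a steel rod 8 mm thick runs along +x at 13 mm height to x = 155 mm, then bends square, level, to +y, its round end reaching y = 36 mm. It balances about 20 mm ahead of its origin, on the handle. Origin: underside of the handle, at its middle.
- rod_hook (a point): Middle of the rod's bent end: x = 155, y = 18, z = 13 mm in the rod's frame, same axes. Steel 8 mm thick; hangs 9 mm clear of the shelf when the handle lies flat.
- figure: Small brass figure 78 mm high, 44 mm across, loose on top of the stand near its back. Bystander. Origin: centre of its underside.
- cup_a: Steel offering cup, 68 mm across, 62 mm high, loose. Bystander. Origin: centre of its underside.
- cup_b: Second steel offering cup, same as the first. Bystander. Origin: centre of its underside.

How it is judged (in metres and radians):
On the way, in this order (a step that is already met when the one before it is completed fails the run):
1. the bent rod touches the ornament while the ornament is still under the stand (contact force between rod and dropped above 0.2 N and x of dropped in the frame of stand above -0.085 m).
2. the ornament is out from under the stand (its knob more than 45 mm in front of the mouth) (x of dropped in the frame of stand below -0.13 m), for 0.1 s.
At the end, for the whole second after the job is handed in: Both ornaments lie flat (within 0.06 rad, 2.5 mm) on the tray's floor, the fallen one turned half round in the free +x, +y half, the twin still in its own half; the rod lies flat on the shelf (within 0.15 rad, 8 mm); ornaments and rod at rest (z of each of dropped, seated in the frame of tray below 0.0075 m and angle between each of dropped, seated's own z axis and vertical below 0.06 rad and x of dropped in the frame of tray between 0 and 0.05 m and y of dropped in the frame of tray between 0 and 0.035 m and x of seated in the frame of tray between -0.05 and 0 m and y of seated in the frame of tray between -0.035 and 0 m and height (world z) of rod below 0.008 m and height (world z) of rod_hook below 0.03 m and angle between rod's own z axis and vertical below 0.15 rad and linear speed of each of dropped, seated, rod below 0.01 m/s); the robot touches nothing.
It fails at once if the fingers touch the ornament while it is still under the stand (contact force between the fingers and dropped above 0.5 N and x of dropped in the frame of stand between -0.085 and 0.085 m and height (world z) of dropped below 0.05 m).
It fails at once if the figure is shifted by more than 20 mm or tipped (distance of figure from where it was at the start of the episode above 0.02 m or angle between figure's own z axis and vertical above 0.3 rad).
It fails at once if a cup is shifted by more than 20 mm or tipped (distance of any of cup_a, cup_b from where it was at the start of the episode above 0.02 m or angle between any of cup_a, cup_b's own z axis and vertical above 0.3 rad).
It also fails if it takes over 72 s, if anything falls off the work surface, if the arm or the gripper's body presses on something with over 40 N, if the wrist force passes 120 N, or if a joint passes its speed limit or range.

ROBOT

A 6-joint arm with a two-finger parallel gripper is mounted at the origin on the work surface. World frame = base frame: x ahead of the robot, y to its left, z up, the work surface at z = 0. Lengths are in m, angles in degrees, forces in N, time in s.
With the tool pointing down it reaches from about 0.3 to 0.825 m from the base axis. Payload 5.4 kg.
Tool frame: the origin (TCP) lies between the finger pads; the fingertips stand 11 mm ahead of it and the grasp point (between the pads) lies 8 mm behind it; z points along the fingers, x is the direction in which the jaws open and shut, and the axes are right-handed (so a half turn about z gives the same grasp; the last joint's range is limited). The gripper opens to 92 mm and grips with 3 to 60 N. Pads are 20 mm wide; open, the fingers measure 128 mm over their backs; the gripper's body (75 mm by 189 mm) begins 69 mm behind the grasp point.
Start: joints at [-77.412, 9.076, 91.501, -0, 79.423, -12.038], TCP at [0.24, -0.523, 0.226] pointing down, gripper open.
Joint ranges: [-166.64, 166.64], [-54.1, 131.32], [10.49, 154.53], [-73.88, 253.88], [9.74, 151.15], [-171.62, 171.62]. Speed limits (degrees/s): [147.25, 147.25, 180, 180, 180, 180].

INTERFACE

Orientations are given as a 3x3 rotation matrix whose columns are the frame's x, y, z axes.
In Python, from workcell import robot gives the robot as it stands. The module is installed in compiled form; this text tells all that it offers.
- The arm moves only by the tool drive_tool, never from a script. Its argument "increments" is one flat list of numbers, 5 for each row, row after row: the shift along the tool's x, y, z in cm, then the turn about the tool's z in degrees, then the closure, from 0 (fully open) to 1 (shut). A call has exactly 8 rows; each row is the pose to reach, as a shift and turn from the pose measured when the call began, along the tool's axes at that moment; what a row does not reach only later rows make up. A row lasts 1/8 s, in which the tool goes at most 62.5 mm and 10.7 degrees, less where a joint would pass 70% of its speed; a pose out of reach is approached as far as the arm can. A call with a gripper value outside its range is refused whole. The fingers move at their own pace and stop on an object; the grip force is fixed at half the most. Time passes only in rows, so rows that repeat a pose let the fingers close, or fill a call up. It gives the time, the measured TCP pose, the force and the opening at its end, in the units of the state.
- robot.sense(): the state, without advancing time (a new reading comes with each control period).
- robot.get_image(name): name is "scene" or "top" or "wrist"; returns the picture (384x512x3 uint8, red, green, blue); there is no depth.
- robot.camera_model(name): a dict with "K" (3x3 intrinsics, pixels), "dist_coeffs" ([k1, k2, p1, p2, k3] as OpenCV has them; the pictures are not rectified), "pose" (4x4, takes a point from camera to world coordinates); the wrist camera has in their place "tool_from_camera" (4x4, takes a point from camera to tool coordinates, whose origin is the TCP and whose axes are the tool frame's). Camera axes: x right, y down, z forward; pixel columns grow to the right and rows downward; lengths in m; the calibration is good to about 2 mm. A picture is of the moment at which its call begins: read the wrist's pose just before it. camera_model takes no time and is no camera call.
- robot.sign_off(): hands the job in, once; it reports no verdict.
The state is a dict: "time_s": time; "qpos": joint angles; "joint_velocities": joint speeds; "joint_efforts": joint torques, N m; "ee_pos": TCP position; "orientation": TCP orientation; "force": force on the tool from outside, world axes, zero at the start; "ft_torque": the same for the moment, N m; "width": finger opening in m.
Only numpy, scipy, OpenCV 4.12 (cv2) and the standard library are available. Lean on these libraries where they do the work, as an engineer would, in place of code of your own. Each camera call takes 0.05 s, during which the arm holds its last target.

## Working session

There is one attempt and no reset: what is moved stays moved. The work goes in short steps, Python scripts to look and compute and a tool call to move; the robot and the scene stay as the last step left them, time stands still between calls to the robot, and variables do not carry over. Pictures are saved under pics/ and viewed, and the job is handed in when it is done.

Besides the shell and the picture viewer there is one more tool, called after "Emit:" as name(argument=value, ...) on one line, values as JSON. drive_tool: Moves the arm, as the interface text tells. Its arguments: {"type":"object","properties":{"increments":{"type":"array"}},"required":["increments"]}

```bash
mkdir -p pics; ls
python3 - <<'E'
from workcell import robot
import cv2
print(robot.sense())
for n in ["scene","top","wrist"]:
    im=robot.get_image(n); cv2.imwrite(f"pics/{n}0.png",im[:,:,::-1])
    print(n,robot.camera_model(n))
E
```

```text
pics
{'time_s': 0.0, 'qpos': array([-7.74107306e+01,  9.11225549e+00,  9.15703421e+01, -1.76587278e-03,
        7.94206486e+01, -1.20360405e+01]), 'joint_velocities': array([-0.03947324, -0.01928187,  0.05705832, -0.06117602,  0.00360671,
       -0.00646266]), 'joint_efforts': array([ 3.95841448e-05, -3.85574484e+01, -3.22107375e+01,  6.99424418e-02,
        3.80411558e-02, -1.51130434e-04]), 'ee_pos': array([ 0.23945076, -0.5221278 ,  0.22463876]), 'orientation': array([[ 4.16687192e-01, -9.09049837e-01, -4.22329151e-04],
       [-9.09048214e-01, -4.16687263e-01,  1.75205605e-03],
       [-1.76868544e-03, -3.46141754e-04, -9.99998376e-01]]), 'force': array([0.43964516, 0.13354734, 0.46369403]), 'ft_torque': array([-0.04573475, -0.04198964,  0.01270506]), 'width': 0.09194665235321374}
scene {'K': array([[472.82176267,   0.        , 246.1304598 ],
       [  0.        , 472.82176267, 200.76924316],
       [  0.        ,   0.        ,   1.        ]]), 'dist_coeffs': array([-0.14492994,  0.        ,  0.        ,  0.        ,  0.        ]), 'pose': array([[ 4.19688733e-01,  5.09647959e-01
[... 727 characters left out ...]
2646,  1.27912767],
       [ 0.        ,  0.        ,  0.        ,  1.        ]])}
wrist {'K': array([[279.00299526,   0.        , 254.05989049],
       [  0.        , 279.00299526, 186.74248726],
       [  0.        ,   0.        ,   1.        ]]), 'dist_coeffs': array([-0.00848636,  0.        ,  0.        ,  0.        ,  0.        ]), 'tool_from_camera': array([[ 9.99999976e-01,  3.74647436e-05,  2.13851355e-04,
        -6.67885506e-04],
       [-9.45270597e-05,  9.61868606e-01,  2.73511929e-01,
        -7.69624912e-02],
       [-1.95449851e-04, -2.73511943e-01,  9.61868587e-01,
        -1.59653360e-01],
       [ 0.00000000e+00,  0.00000000e+00,  0.00000000e+00,
         1.00000000e+00]])}
```

View pics/scene0.png

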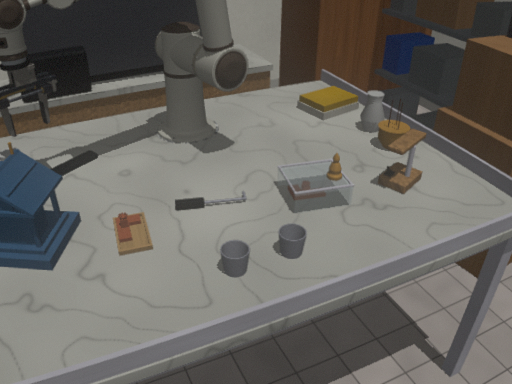

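View pics/top0.png

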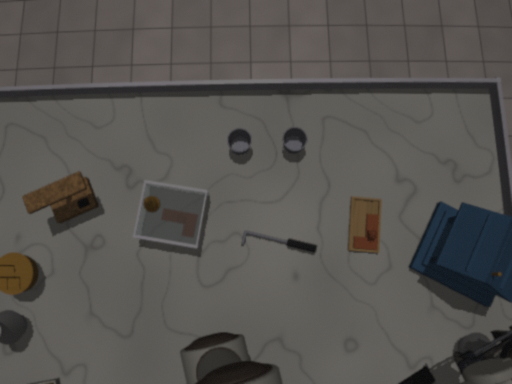

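View pics/wrist0.png

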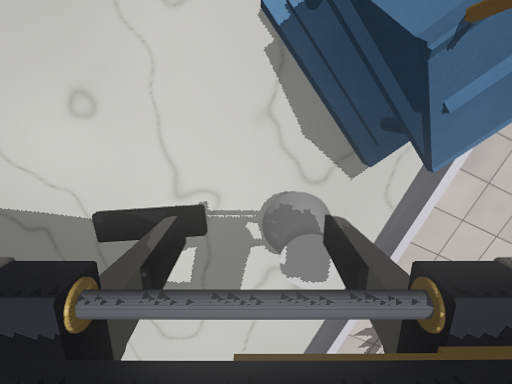

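```bash
cat > h.py <<'E'
import numpy as np, cv2
from workcell import robot
def ray(name,px,tool=None):
    m=robot.camera_model(name)
    P=m["pose"] if "pose" in m else tool@m["tool_from_camera"]
    u=cv2.undistortPoints(np.array(px,float).reshape(-1,1,2),m["K"],m["dist_coeffs"]).reshape(-1,2)
    d=np.c_[u,np.ones(len(u))]@P[:3,:3].T
    return P[:3,3],d
def onz(name,px,z,tool=None):
    o,d=ray(name,px,tool)
    z=np.broadcast_to(z,(len(d),))
    return o+d*((z-o[2])/d[:,2])[:,None]
def proj(name,X,tool=None):
    m=robot.camera_model(name)
    P=m["pose"] if "pose" in m else tool@m["tool_from_camera"]
    W=np.linalg.inv(P)
    return cv2.projectPoints(np.array(X,float).reshape(-1,3),cv2.Rodrigues(W[:3,:3])[0],W[:3,3],m["K"],m["dist_coeffs"])[0].reshape(-1,2)
def tool(s=None):
    s=s or robot.sense(); T=np.eye(4); T[:3,:3]=s["orientation"]; T[:3,3]=s["ee_pos"]; return T
def crop(src,x0,y0,x1,y1,dst,k):
    im=cv2.imread(src)[y0:y1,x0:x1]
    cv2.imwrite(dst,cv2.resize(im,None,fx=k,fy=k,interpolation=cv2.INTER_CUBIC))
E
python3 - <<'E'
from h import *
crop("pics/top0.png",120,170,220,260,"pics/c1.png",7)
crop("pics/top0.png",230,180,400,270,"pics/c2.png",4.5)
crop("pics/scene0.png",260,140,370,220,"pics/c3.png",7)
E
```

```text
(no output)
```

View pics/c1.png

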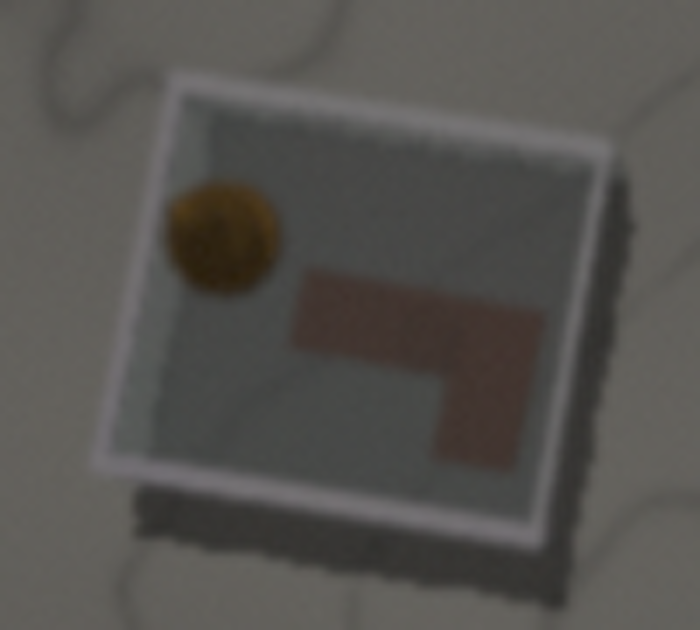

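View pics/c2.png

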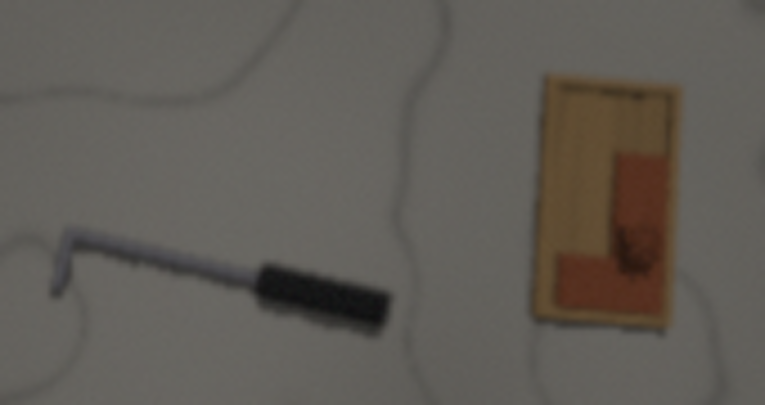

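View pics/c3.png

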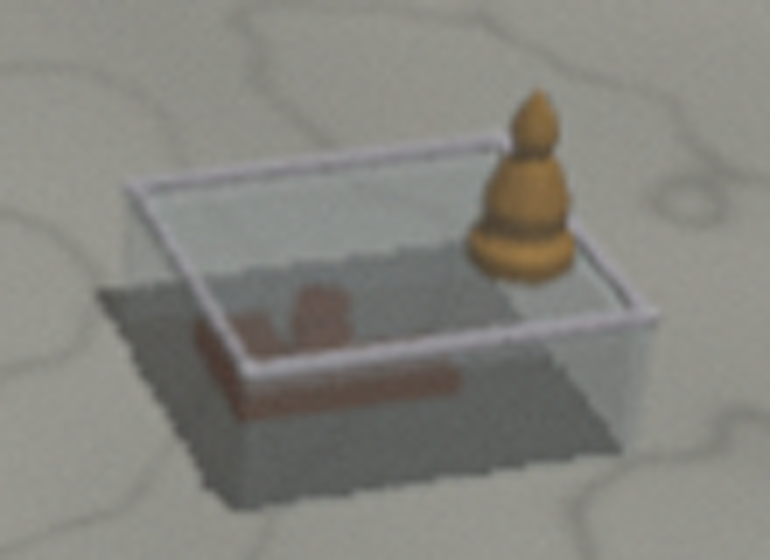

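Run:
```python
from h import *
np.set_printoptions(precision=4,suppress=True)
def c1(l): return np.array(l)/7+[120,170]-.5*(1-1/7)*0
def c2(l): return np.array(l)/4.5+[230,180]
st=onz("top",c1([(168,72),(614,140),(547,550),(92,470)]),.066)[:,:2]
print("stand",st,st.mean(0))
x=(st[0]+st[3]-st[1]-st[2])/2; y=(st[3]+st[2]-st[0]-st[1])/2
print(np.linalg.norm(x),np.linalg.norm(y),np.degrees(np.arctan2(x[1],x[0])),np.degrees(np.arctan2(-y[0],y[1])) )
# ornament base: A far tip -y corner.. 
om=onz("top",c1([(303,268),(546,308),(517,470),(437,458),(446,373),(291,348)]),.01)[:,:2]
model=np.array([(56,-20),(-40,-20),(-40,44),(-8,44),(-8,12),(56,12)])/1000
def fit(m,w):
    mc=m.mean(0);wc=w.mean(0);U,S,V=np.linalg.svd((m-mc).T@(w-wc));R=V.T@np.diag([1,np.linalg.det(V.T@U.T)])@U.T
    t=wc-R@mc;return R,t,w-(m@R.T+t)
R,t,e=fit(model,om);print("orn",t,np.degrees(np.arctan2(R[1,0],R[0,0])),e*1000)
th=np.arctan2(x[1],x[0]);Rs=np.array([[np.cos(th),-np.sin(th)],[np.sin(th),np.cos(th)]])
print("orn in stand",Rs.T@(t-st.mean(0)))
tr=onz("top",c2([(546,74),(682,88),(667,330),(532,318)]),.013)[:,:2]
print("tray",tr,tr.mean(0))
m=np.array([(74,42),(74,-42),(-74,-42),(-74,42)])/1000
R,t,e=fit(m,tr);print(t,np.degrees(np.arctan2(R[1,0],R[0,0])),e*1000)
tw=onz("top",c2([(668,155),(660,313),(554,307),(557,252),(612,256),(616,154)]),.015)[:,:2]
R2,t2,e=fit(np.array([(56,-20),(-40,-20),(-40,44),(-8,44),(-8,12),(56,12)])/1000,tw);print("twin",t2,np.degrees(np.arctan2(R2[1,0],R2[0,0])),e*1000)
h=onz("top",c2([(262,266),(390,292),(380,328),(254,295)]),.022)[:,:2]
print("handle",h,h.mean(0)); 
p=onz("top",c2([(70,236),(57,292),(252,280)]),.013)[:,:2]; print("rod corner,tip,handle front",p)
img=cv2.imread("pics/top0.png")
```

```text
stand [[0.6608 0.2586]
 [0.6317 0.0896]
 [0.4792 0.1147]
 [0.511  0.284 ]] [0.5707 0.1867]
0.17187663343023973 0.15319684153395643 79.78854307974514 80.53363214313475
orn [0.5632 0.1646] 79.91866932474262 [[ 0.0908  0.4924]
 [-0.3996 -0.2284]
 [-0.1342 -0.2445]
 [-0.6213 -0.7353]
 [ 0.7785  1.5462]
 [ 0.2858 -0.8305]]
orn in stand [-0.0231  0.0034]
tray [[ 0.6157 -0.2989]
 [ 0.6054 -0.3825]
 [ 0.4589 -0.3642]
 [ 0.4681 -0.2828]] [ 0.537  -0.3321]
[ 0.537  -0.3321] -6.705589293529377 [[ 0.2539  0.0711]
 [-0.2201 -0.0466]
 [ 0.2811  0.9934]
 [-0.3149 -1.0179]]
twin [ 0.5101 -0.3446] -6.071565547392847 [[ 0.5504 -0.2671]
 [ 0.8885  0.2434]
 [-0.6994  0.6276]
 [ 0.2981  0.5076]
 [ 0.5001 -0.9475]
 [-1.5376 -0.164 ]]
handle [[ 0.5021 -0.1211]
 [ 0.4851 -0.1968]
 [ 0.464  -0.19  ]
 [ 0.4851 -0.1158]] [ 0.4841 -0.1559]
rod corner,tip,handle front [[ 0.5229 -0.0072]
 [ 0.4896  0.0011]
 [ 0.4945 -0.1155]]
```

Run:
```python
from h import *
np.set_printoptions(precision=4,suppress=True)
crop("pics/top0.png",400,190,512,310,"pics/c4.png",5)
crop("pics/scene0.png",0,110,100,270,"pics/c5.png",3.7)
print(onz("top",[(412,268),(440,203),(478,302)],.0)[:,:2])
print(onz("top",[(462,205),(440,260)],.15)[:,:2])
```

```text
[[ 0.417  -0.459 ]
 [ 0.5942 -0.5524]
 [ 0.3185 -0.6391]]
[[ 0.5677 -0.5467]
 [ 0.4345 -0.4791]]
```

View pics/c4.png

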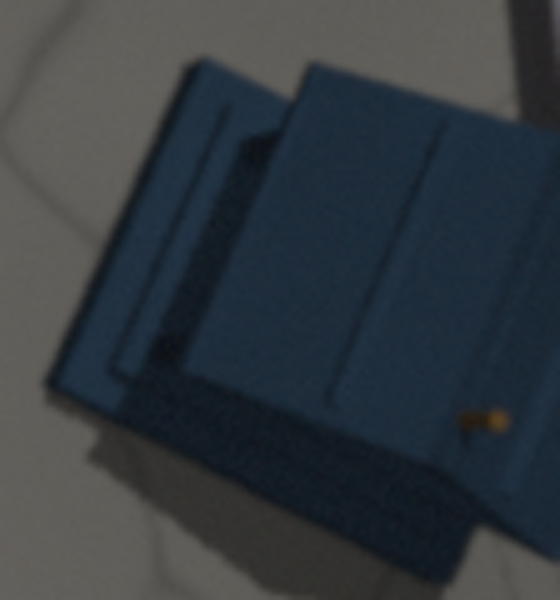

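View pics/c5.png

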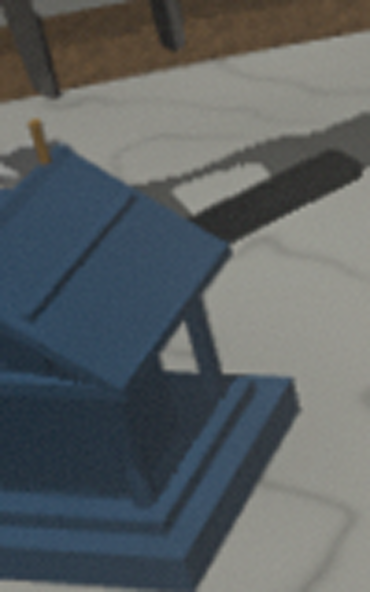

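Emit:
drive_tool(increments=[-5,-2.5,0,0,0,-10,-5,0,-5,0,-12.5,-10.5,1,-13,0,-15,-16,2,-22,0,-17.5,-22,3,-31,0,-20,-28,4,-40,0,-22.5,-34,6,-48,0,-24.3,-38.4,8,-51,0])

```text
time_s: 1.15
ee_pos: [0.4882, -0.1404, 0.1457]
orientation: [[0.969, -0.246, 0.001], [-0.246, -0.969, 0.0], [0.001, -0.001, -1.0]]
force: [-0.0, -0.7, 0.5]
width: 0.0917
```

Run:
```python
from h import *
np.set_printoptions(precision=4,suppress=True)
s=robot.sense(); T=tool(s); im=robot.get_image("wrist"); cv2.imwrite("pics/w1.png",im[:,:,::-1]); np.save("w1.npy",T)
print(s["time_s"],T,s["qpos"])
```

```text
1.15 [[ 0.9694 -0.2456  0.0012  0.4882]
 [-0.2456 -0.9694  0.0004 -0.1404]
 [ 0.001  -0.0006 -1.      0.1457]
 [ 0.      0.      0.      1.    ]] [-29.729    3.5186 106.9517   0.0546  69.4817 -15.5326]
```

View pics/w1.png

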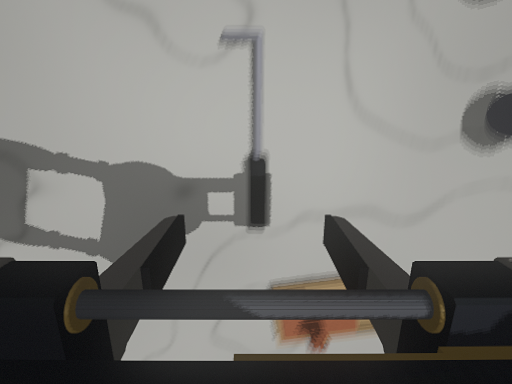

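Run:
```python
from h import *
np.set_printoptions(precision=4,suppress=True)
s=robot.sense(); T=tool(s); im=robot.get_image("wrist"); cv2.imwrite("pics/w2.png",im[:,:,::-1]); np.save("w2.npy",T)
print(T[:3,3], s["joint_velocities"])
crop("pics/w2.png",200,10,320,240,"pics/w2c.png",2.6)
print(onz("wrist",[(259,35),(257,192)],[.013,.022],T)[:,:2], proj("wrist",[T[:3,3]-[0,0,.1457]],T))
```

```text
[ 0.4892 -0.1342  0.1418] [-5.4974 -2.2735  3.1334 -1.8765  4.5114 -5.3472]
[[ 0.5274  0.0043]
 [ 0.4896 -0.1414]] [[254.9653 179.6078]]
```

View pics/w2c.png

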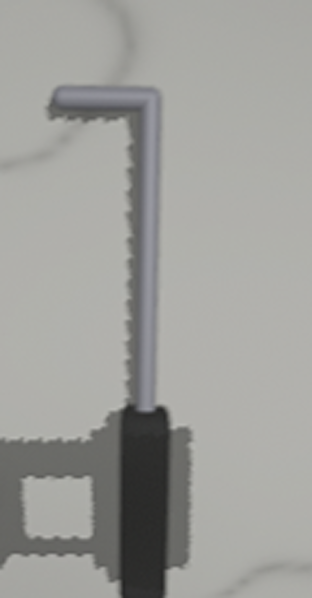

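Run:
```python
from h import *
np.set_printoptions(precision=4,suppress=True)
T=np.load("w2.npy")
k=lambda a:(200+a[0]/2.6,10+a[1]/2.6)
P=onz("wrist",[k((152,98)),k((146,404)),k((146,412)),k((55,98))],[.013,.013,.026,.013],T)[:,:2];print(P)
d=P[0]-P[1];th=np.arctan2(d[1],d[0]);print(np.degrees(th),np.linalg.norm(d))
o=P[0]-.155*np.array([np.cos(th),np.sin(th)]);print("rod origin",o,"grip",o+.015*np.array([np.cos(th),np.sin(th)]))
s=robot.sense();print(s["ee_pos"],np.degrees(np.arctan2(s["orientation"][1,0],s["orientation"][0,0])))
```

```text
[[ 0.5243 -0.0061]
 [ 0.4951 -0.1155]
 [ 0.4949 -0.116 ]
 [ 0.49    0.0024]]
75.06788778104978 0.11318282729547693
rod origin [ 0.4844 -0.1559] grip [ 0.4882 -0.1414]
[ 0.4871 -0.1368  0.1426] -13.979501476415981
```

Emit:
drive_tool(increments=[0.2,0.4,2,0.8,0,0.2,0.4,5,0.8,0,0.2,0.4,8,0.8,0,0.2,0.4,10.5,0.8,0,0.2,0.4,12,0.8,0,0.2,0.4,12.8,0.8,0.0,0.2,0.4,12.8,0.8,0.6,0.2,0.4,12.8,0.8,1])

```text
time_s: 2.25
ee_pos: [0.4883, -0.141, 0.0155]
orientation: [[0.967, -0.255, -0.003], [-0.255, -0.967, 0.005], [-0.004, -0.004, -1.0]]
force: [0.4, -0.1, -0.2]
width: 0.0737
```

Emit:
drive_tool(increments=[0,0,0,0,1,0,0,0,0,1,0,0,0,0,1,0,0,0,0,1,0,0,-0.3,0,1,0,0,-0.8,0,1,0,0,-1.0,0,1,0,0,-1.0,0,1])

```text
time_s: 3.25
ee_pos: [0.4884, -0.141, 0.0257]
orientation: [[0.967, -0.255, -0.003], [-0.255, -0.967, 0.004], [-0.004, -0.004, -1.0]]
force: [-0.2, -0.5, -1.2]
width: 0.0197
```

Run:
```python
from h import *
np.set_printoptions(precision=4,suppress=True)
s=robot.sense(); T=tool(s); im=robot.get_image("wrist"); cv2.imwrite("pics/w3.png",im[:,:,::-1]); np.save("w3.npy",T)
im=robot.get_image("scene"); cv2.imwrite("pics/s3.png",im[:,:,::-1])
crop("pics/s3.png",160,120,400,270,"pics/s3c.png",3)
s=robot.sense();print(s["time_s"],s["ee_pos"],s["orientation"],s["force"],s["width"])
```

```text
3.35 [ 0.4882 -0.1409  0.0254] [[ 0.9669 -0.2551 -0.0031]
 [-0.2551 -0.9669  0.0047]
 [-0.0041 -0.0037 -1.    ]] [-0.3847 -0.6174 -0.594 ] 0.019900002160161575
```

View pics/w3.png

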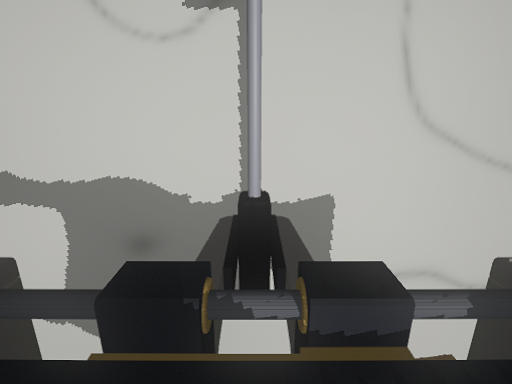

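View pics/s3c.png

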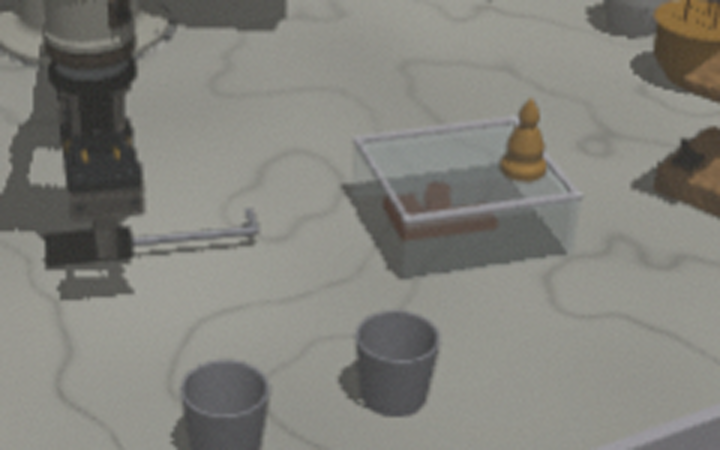

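Run:
```python
from h import *
np.set_printoptions(precision=4,suppress=True)
for z in (.013,.023,.033):
    p=proj("scene",[(.5238,-.0059,z),(.5238-.032*.967,-.0059+.032*.255,z)]); print(z,(p-[160,120])*3)
crop("pics/s3.png",190,180,260,220,"pics/s3d.png",10)
```

```text
0.013 [[253.8013 231.9509]
 [248.0282 213.5717]]
0.023 [[253.7911 223.0029]
 [247.9945 204.7223]]
0.033 [[253.7808 213.979 ]
 [247.9606 195.7999]]
```

View pics/s3d.png

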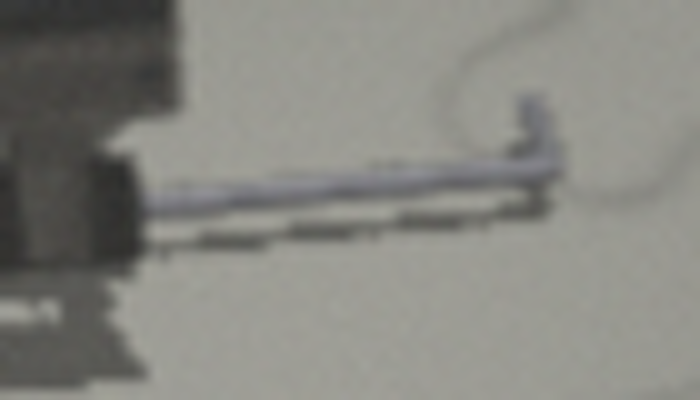

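Run:
```python
from h import *
crop("pics/scene0.png",190,180,260,220,"pics/s0d.png",10)
```

```text
(no output)
```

View pics/s0d.png

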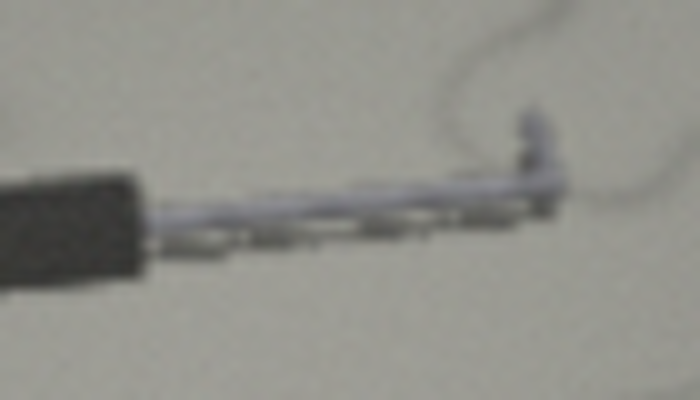

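Emit:
drive_tool(increments=[0.8,-1.2,-0.4,-1,1,2.2,-3,-0.4,-2,1,3.6,-5,-0.4,-3,1,5,-7,-0.4,-4,1,6,-8.3,-0.4,-4.5,1,6.5,-9,-0.4,-4.9,1,6.7,-9.3,-0.4,-4.9,1,6.7,-9.3,-0.4,-4.9,1])

```text
time_s: 4.35
ee_pos: [0.5765, -0.0683, 0.0294]
orientation: [[0.985, -0.172, -0.003], [-0.172, -0.985, 0.005], [-0.004, -0.004, -1.0]]
force: [0.1, -0.6, -1.2]
width: 0.0197
```

Run:
```python
from h import *
np.set_printoptions(precision=4,suppress=True)
s=robot.sense();print(s["time_s"],s["ee_pos"],s["orientation"],s["force"],s["width"])
im=robot.get_image("top"); cv2.imwrite("pics/t4.png",im[:,:,::-1])
im=robot.get_image("scene"); cv2.imwrite("pics/s4.png",im[:,:,::-1])
crop("pics/t4.png",120,110,320,270,"pics/t4c.png",4)
crop("pics/s4.png",220,130,380,250,"pics/s4c.png",5)
print(onz("top",[(240,135),(294,133)],.062))
```

```text
4.35 [ 0.5765 -0.0683  0.0294] [[ 0.9851 -0.1718 -0.0034]
 [-0.1718 -0.9851  0.0046]
 [-0.0041 -0.004  -1.    ]] [ 0.1457 -0.6078 -1.2008] 0.019727593682647787
[[ 0.781   0.003   0.062 ]
 [ 0.7841 -0.1426  0.062 ]]
```

View pics/t4c.png

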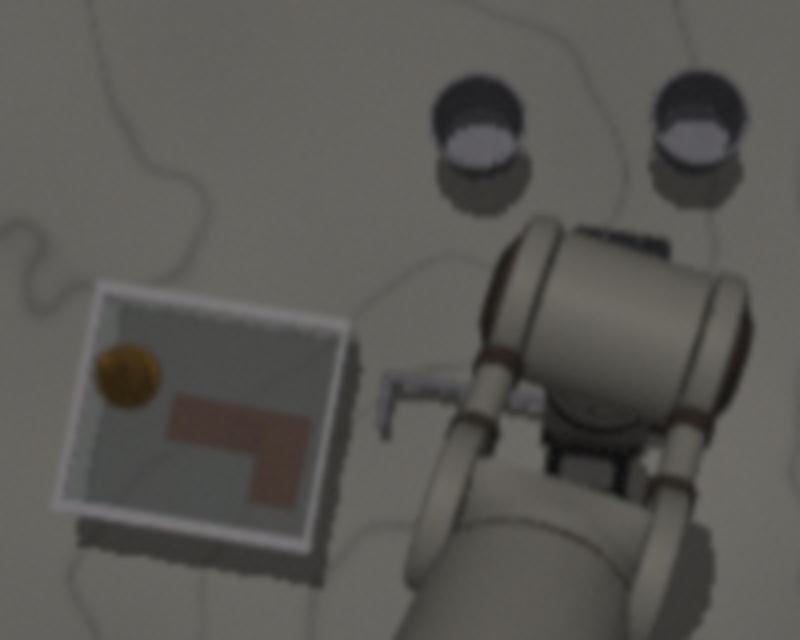

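View pics/s4c.png

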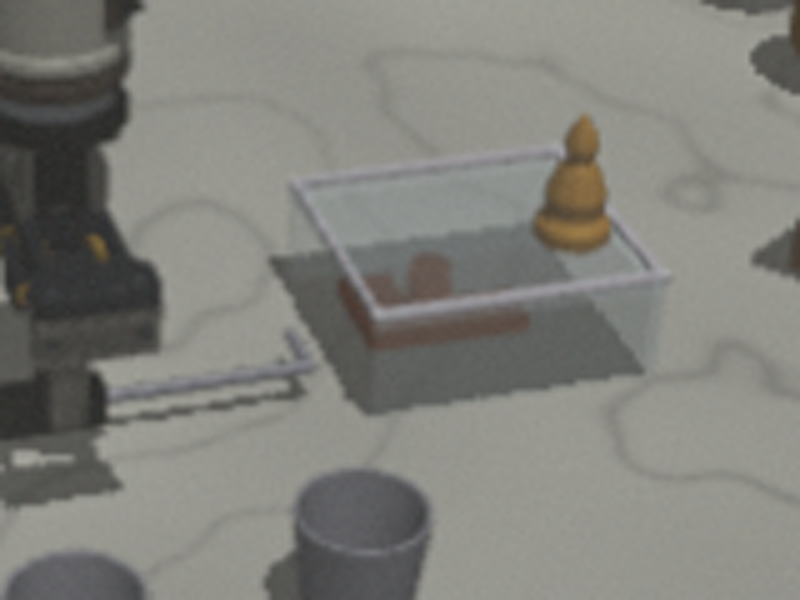

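```bash
cat >> h.py <<'E'
def stand(xy):
    t=np.radians(80.1);R=np.array([[np.cos(t),-np.sin(t)],[np.sin(t),np.cos(t)]])
    return (np.atleast_2d(xy)[:,:2]-[.5707,.1867])@R
E
python3 - <<'E'
from h import *
np.set_printoptions(precision=4,suppress=True)
for z in (.020,.024):
    P=onz("top",[(217.6,205.0),(216,219)],z);print(P,stand(P),stand(robot.sense()["ee_pos"]))
for z in (.013,.018,.024): print((proj("scene",[(P[0,0],P[0,1],z)])-[220,130])*5)
E
```

```text
[[0.5979 0.0672 0.02  ]
 [0.5599 0.0718 0.02  ]] [[-0.113  -0.0474]
 [-0.1151 -0.0091]] [[-0.2504 -0.0494]]
[[0.5974 0.0669 0.024 ]
 [0.5595 0.0715 0.024 ]] [[-0.1134 -0.0469]
 [-0.1155 -0.0088]] [[-0.2504 -0.0494]]
[[299.8671 373.4059]]
[[300.2431 365.878 ]]
[[300.6958 356.8012]]
```

Emit:
drive_tool(increments=[0.3,0,-0.2,0,1,0.5,-0.5,-0.2,0,1,0.5,-2.5,-0.2,0,1,0.5,-5,-0.2,0,1,0.5,-7.5,-0.2,0,1,0.5,-9.5,-0.2,0,1,0.5,-11,-0.2,0,1,0.5,-11.6,-0.2,0,1])

```text
time_s: 5.45
ee_pos: [0.6012, 0.0459, 0.0317]
orientation: [[0.985, -0.171, -0.004], [-0.171, -0.985, 0.005], [-0.004, -0.004, -1.0]]
force: [0.0, 0.4, -0.5]
width: 0.0197
```

Run:
```python
from h import *
np.set_printoptions(precision=4,suppress=True)
im=robot.get_image("top"); cv2.imwrite("pics/t5.png",im[:,:,::-1])
im=robot.get_image("scene"); cv2.imwrite("pics/s5.png",im[:,:,::-1])
s=robot.sense();print(s["time_s"],s["ee_pos"],s["force"],s["width"],stand(s["ee_pos"]))
crop("pics/t5.png",130,170,230,260,"pics/t5c.png",6.5)
crop("pics/s5.png",220,130,380,250,"pics/s5c.png",5)
```

```text
5.55 [0.6012 0.0453 0.0317] [ 0.4798 -0.1241 -0.9707] 0.01957553373192653 [[-0.134  -0.0544]]
```

View pics/t5c.png

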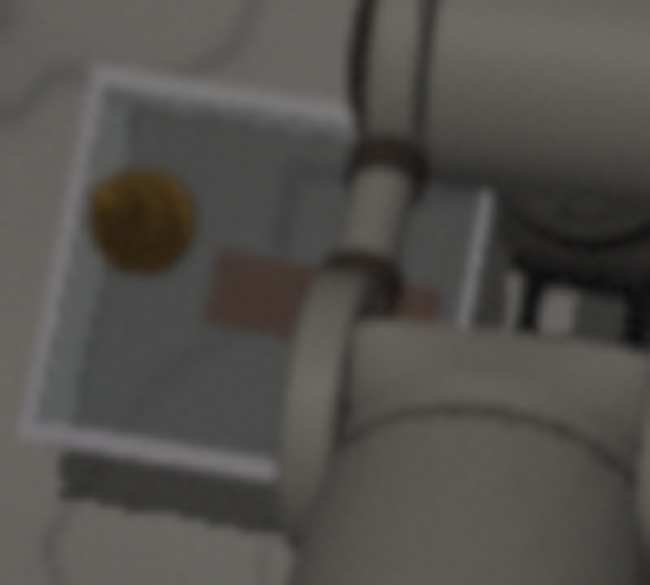

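View pics/s5c.png

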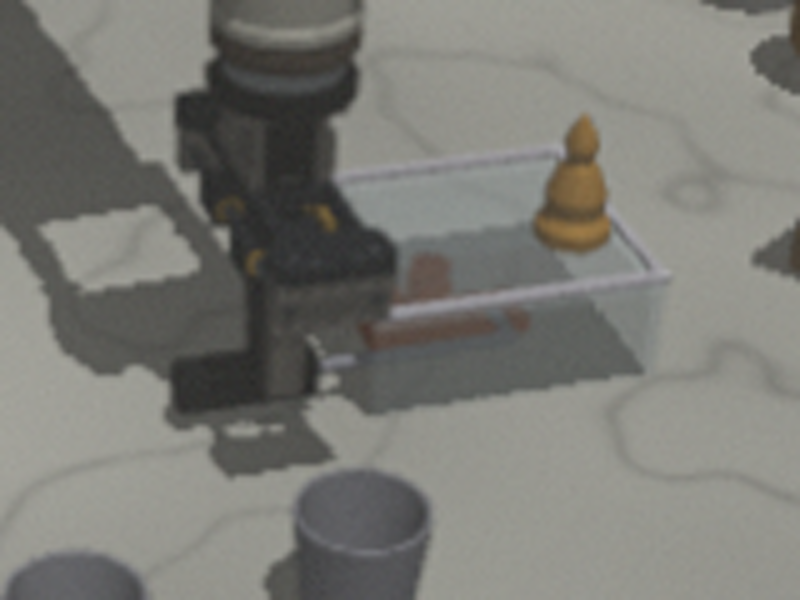

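Emit:
drive_tool(increments=[-0.8,0,0,0,1,-1.8,0,0,0,1,-2.8,0,0,0,1,-3.5,0,0,0,1,-3.7,0,0,0,1,-3.7,0.4,0,0,1,-3.7,1,0,0,1,-3.7,1.7,0,0,1])

```text
time_s: 6.55
ee_pos: [0.562, 0.0345, 0.0319]
orientation: [[0.985, -0.172, -0.003], [-0.172, -0.985, 0.005], [-0.004, -0.004, -1.0]]
force: [0.1, 1.7, -1.0]
width: 0.0201
```

Run:
```python
from h import *
np.set_printoptions(precision=4,suppress=True)
im=robot.get_image("top"); cv2.imwrite("pics/t6.png",im[:,:,::-1])
im=robot.get_image("scene"); cv2.imwrite("pics/s6.png",im[:,:,::-1])
s=robot.sense();print(s["time_s"],s["ee_pos"],s["force"],s["ft_torque"],s["width"],stand(s["ee_pos"]))
crop("pics/t6.png",130,170,230,260,"pics/t6c.png",6.5)
crop("pics/s6.png",220,130,380,250,"pics/s6c.png",5)
```

```text
6.65 [0.5619 0.034  0.0319] [-0.1714  0.4355 -1.4783] [-0.0699 -0.0884 -0.028 ] 0.019572461434244483 [[-0.1519 -0.0176]]
```

View pics/t6c.png

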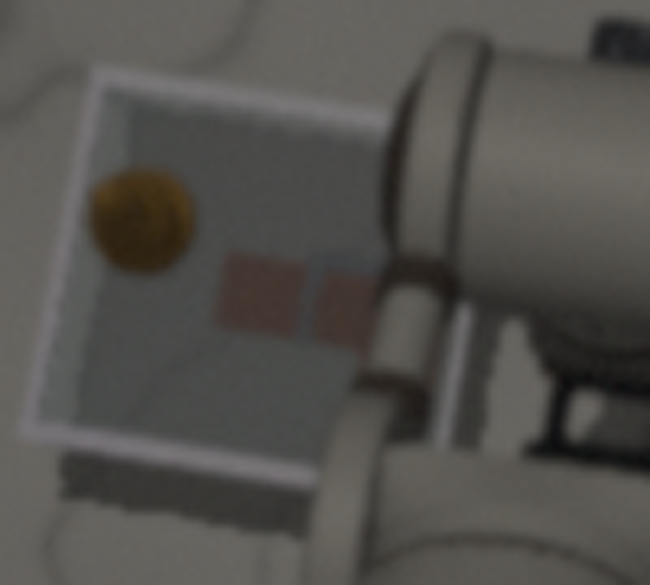

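View pics/s6c.png

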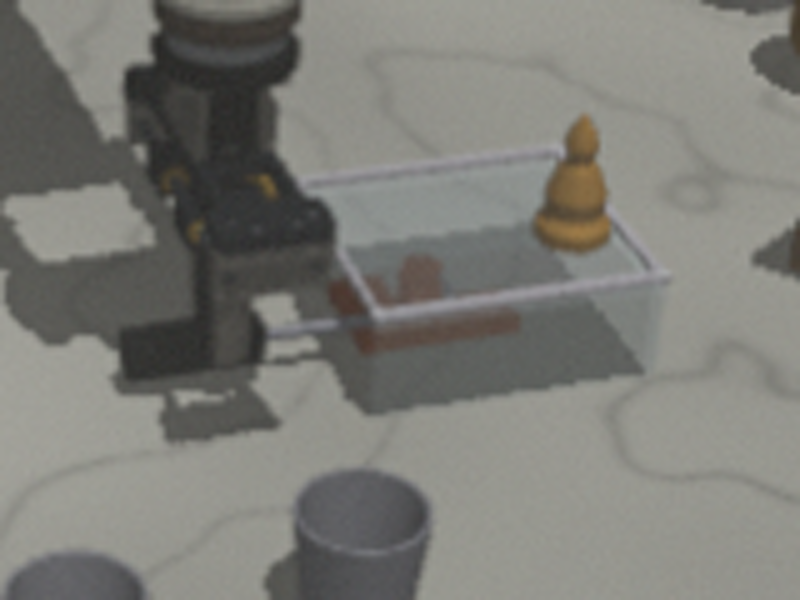

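Emit:
drive_tool(increments=[0,0.4,0,0,1,0,1.2,0,0,1,0,2.1,0,0,1,0,3,0,0,1,0,4,0,0,1,0,5,0,0,1,0,6,0,0,1,0,7,0,0,1])

```text
time_s: 7.65
ee_pos: [0.5498, -0.0356, 0.0316]
orientation: [[0.985, -0.173, -0.003], [-0.173, -0.985, 0.004], [-0.004, -0.004, -1.0]]
force: [0.3, 0.8, -0.3]
width: 0.0198
```

Emit:
drive_tool(increments=[0,1,0,0,1,0,2,0,0,1,0,3,0,0,1,0,4,0,0,1,0,5,0,0,1,0,6,0,0,1,0,6.7,0,0,1,0,7,0,0,1])

```text
time_s: 8.65
ee_pos: [0.5375, -0.105, 0.0313]
orientation: [[0.985, -0.173, -0.004], [-0.173, -0.985, 0.004], [-0.004, -0.004, -1.0]]
force: [-0.3, 0.3, -0.4]
width: 0.0195
```

Run:
```python
from h import *
np.set_printoptions(precision=4,suppress=True)
s=robot.sense();T=tool(s);np.save("w7.npy",T)
im=robot.get_image("wrist"); cv2.imwrite("pics/w7.png",im[:,:,::-1])
im=robot.get_image("top"); cv2.imwrite("pics/t7.png",im[:,:,::-1])
im=robot.get_image("scene"); cv2.imwrite("pics/s7.png",im[:,:,::-1])
s=robot.sense();print(s["time_s"],s["ee_pos"],s["force"],s["ft_torque"],s["width"],stand(s["ee_pos"]))
crop("pics/t7.png",130,170,250,260,"pics/t7c.png",6)
crop("pics/s7.png",180,130,340,250,"pics/s7c.png",5)
```

```text
8.8 [ 0.5376 -0.1047  0.0313] [ 0.2502  0.165  -1.4418] [-0.0289 -0.0764  0.0058] 0.019976021916915408 [[-0.2928 -0.0175]]
```

View pics/t7c.png

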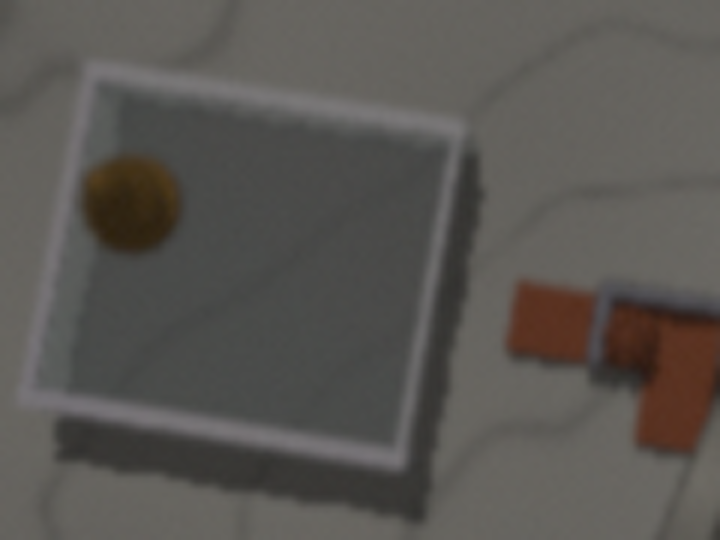

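View pics/s7c.png

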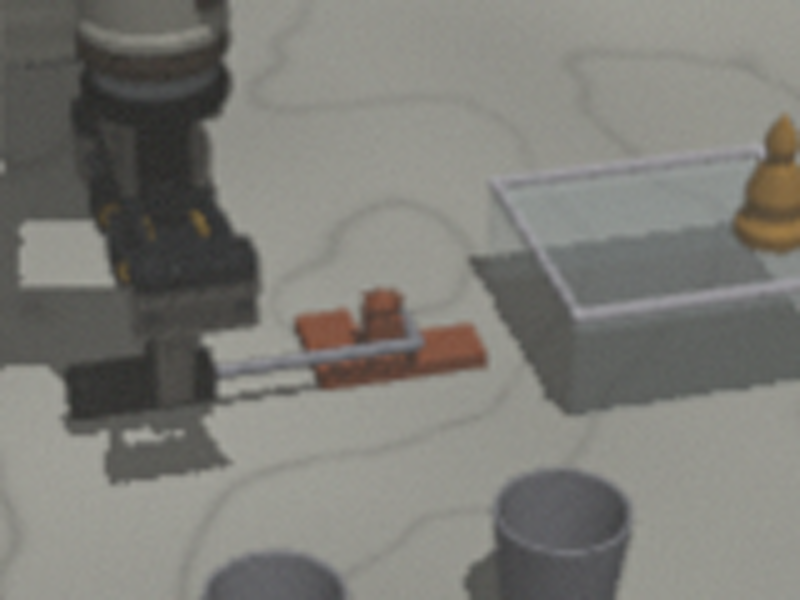

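View pics/w7.png

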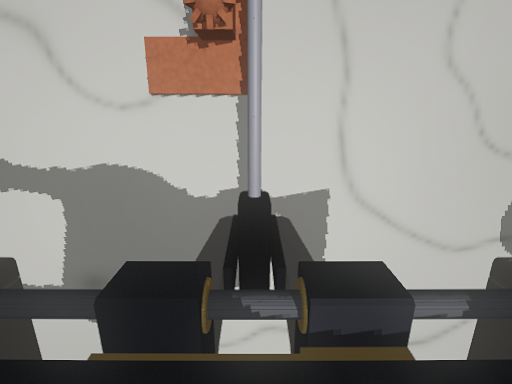

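Emit:
drive_tool(increments=[0,-0.7,0,0,1,0,-0.8,-1.2,0,1,0,-0.8,-3.5,0,1,0.5,-0.8,-6,0,1,3,-0.7,-6.5,0,1,6.5,-0.6,-6.5,0,1,9.8,-0.5,-6,0,1,11.3,-0.5,-5,0,1])

```text
time_s: 9.8
ee_pos: [0.6522, -0.1199, 0.0823]
orientation: [[0.985, -0.172, -0.001], [-0.172, -0.985, 0.003], [-0.001, -0.003, -1.0]]
force: [0.0, 0.8, -1.2]
width: 0.0196
```

Run:
```python
from h import *
np.set_printoptions(precision=4,suppress=True)
im=robot.get_image("top"); cv2.imwrite("pics/t8.png",im[:,:,::-1])
s=robot.sense();print(s["time_s"],s["ee_pos"],s["force"],s["ft_torque"],s["width"],s["orientation"])
crop("pics/t8.png",130,120,330,270,"pics/t8c.png",4)
```

```text
9.85 [ 0.6519 -0.1197  0.0804] [-2.3402  0.274  -0.8902] [ 0.009   0.0656 -0.0133] 0.020047876313703812 [[ 0.9851 -0.1722 -0.0022]
 [-0.1721 -0.9851  0.0036]
 [-0.0028 -0.0032 -1.    ]]
```

View pics/t8c.png

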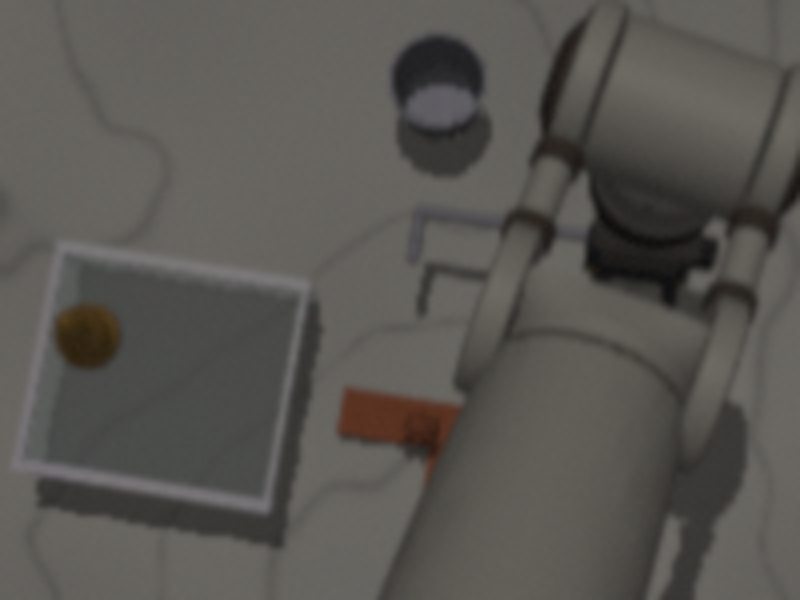

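Emit:
drive_tool(increments=[0,0,1.2,0,1,0,0,3,0,1,0,0,4.5,0,1,0,0,5.5,0,1,0,0,6.0,0,1,0,0,6.2,0,1,0,0,6.3,0,1,0,0,6.3,0,1])

```text
time_s: 10.85
ee_pos: [0.6519, -0.1195, 0.02]
orientation: [[0.985, -0.172, -0.003], [-0.172, -0.985, 0.004], [-0.003, -0.003, -1.0]]
force: [-7.0, 2.5, 12.3]
width: 0.0199
```

Run:
```python
from h import *
np.set_printoptions(precision=4,suppress=True)
im=robot.get_image("scene"); cv2.imwrite("pics/s9.png",im[:,:,::-1])
s=robot.sense();print(s["time_s"],s["ee_pos"],s["force"],s["ft_torque"],s["width"])
crop("pics/s9.png",170,170,330,290,"pics/s9c.png",5)
```

```text
10.9 [ 0.652  -0.1195  0.02  ] [-7.1169  1.1542 12.6389] [0.4874 1.3158 0.0366] 0.020063105715957954
```

View pics/s9c.png

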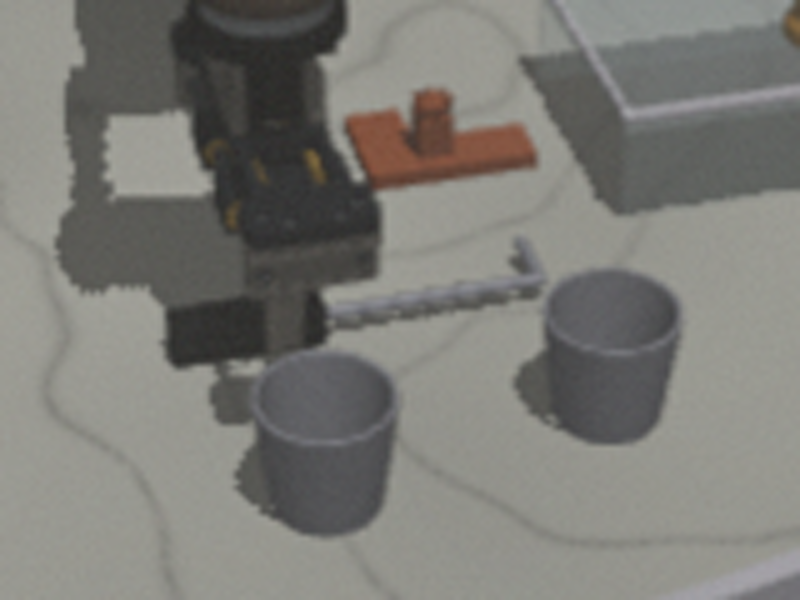

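Emit:
drive_tool(increments=[0,0,-0.1,0,0.7,0,0,-0.1,0,0.5,0,0,-0.1,0,0.3,0,0,-0.1,0,0.2,0,0,-1,0,0.2,0,0,-3,0,0.2,0,0,-6,0,0.1,0,0,-9,0,0])

```text
time_s: 11.9
ee_pos: [0.6527, -0.12, 0.1127]
orientation: [[0.985, -0.172, -0.001], [-0.172, -0.985, 0.003], [-0.001, -0.003, -1.0]]
force: [1.0, -0.3, 0.2]
width: 0.0903
```

Run:
```python
from h import *
np.set_printoptions(precision=4,suppress=True)
im=robot.get_image("scene"); cv2.imwrite("pics/s10.png",im[:,:,::-1])
im=robot.get_image("top"); cv2.imwrite("pics/t10.png",im[:,:,::-1])
s=robot.sense();print(s["time_s"],s["ee_pos"],s["orientation"],s["force"],s["width"])
crop("pics/s10.png",170,170,330,290,"pics/s10c.png",5)
crop("pics/t10.png",170,120,330,260,"pics/t10c.png",4)
```

```text
12.0 [ 0.6555 -0.1211  0.1162] [[ 0.9851 -0.1718  0.0067]
 [-0.1718 -0.9851  0.    ]
 [ 0.0066 -0.0012 -1.    ]] [ 0.3536 -1.0054  0.8236] 0.09143502574668397
```

View pics/s10c.png

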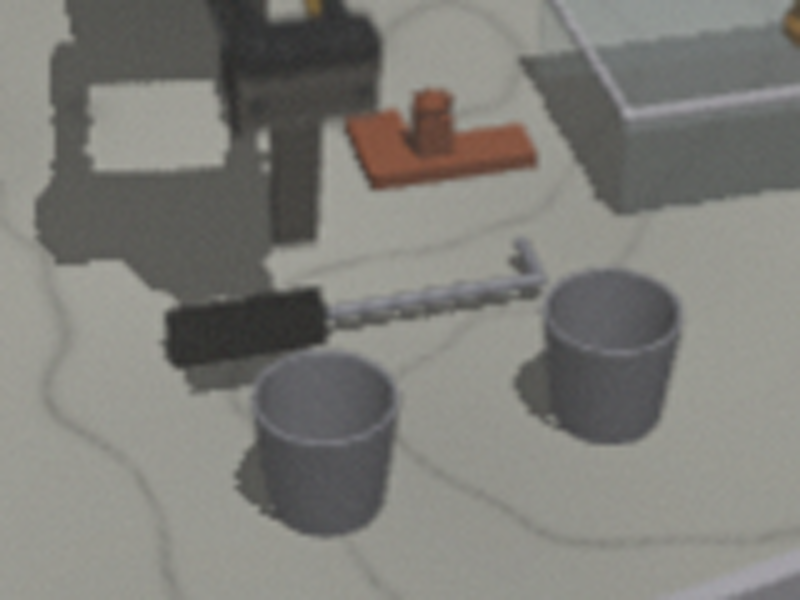

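View pics/t10c.png

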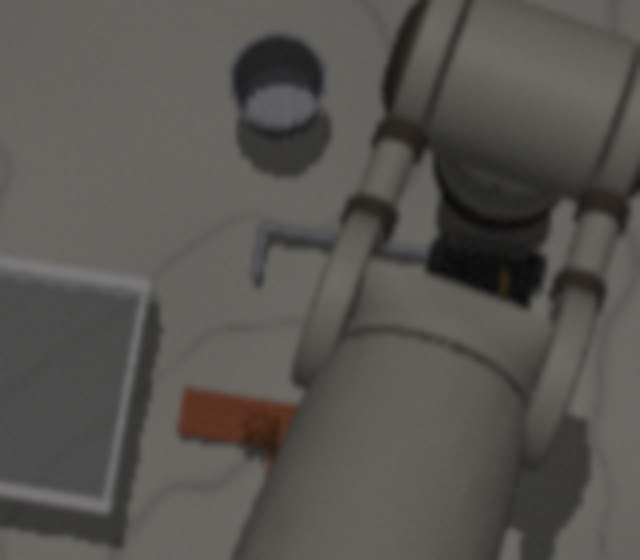

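Emit:
drive_tool(increments=[-1.5,-1.2,-1,0,0,-4,-3.5,-1.5,0,0,-7,-6,-1.5,0,0,-10,-8.5,-1.5,0,0,-12.5,-11,-1.5,0,0,-13.7,-12.1,-1.5,0,0,-14,-12.3,-1.5,0,0,-14,-12.3,-1.5,0,0])

```text
time_s: 13.0
ee_pos: [0.5392, 0.0235, 0.1306]
orientation: [[0.985, -0.172, 0.007], [-0.172, -0.985, -0.0], [0.007, -0.001, -1.0]]
force: [0.2, -0.1, 0.3]
width: 0.0924
```

Run:
```python
from h import *
np.set_printoptions(precision=4,suppress=True)
robot.get_image("scene");robot.get_image("scene")
s=robot.sense();T=tool(s);np.save("w11.npy",T)
im=robot.get_image("wrist"); cv2.imwrite("pics/w11.png",im[:,:,::-1])
print(s["time_s"],s["ee_pos"],s["orientation"],s["joint_velocities"])
crop("pics/w11.png",150,60,350,250,"pics/w11c.png",3)
```

```text
13.1 [0.5394 0.0233 0.1306] [[ 0.9849 -0.1728  0.0073]
 [-0.1728 -0.985  -0.0003]
 [ 0.0072 -0.001  -1.    ]] [-0.0228 -0.1114  0.0652  0.1155  0.0062 -0.0031]
```

View pics/w11c.png

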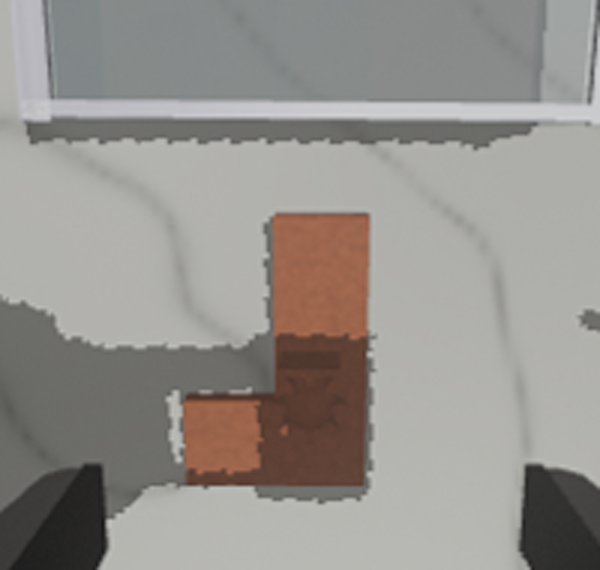

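Run:
```python
from h import *
np.set_printoptions(precision=4,suppress=True)
T=np.load("w11.npy")
q=np.array([(274,215),(370,216),(366,485),(187,485),(185,401)])/3+[150,60]
W=onz("wrist",q,.01,T)[:,:2]
m=np.array([(56,12),(56,-20),(-40,-20),(-40,44),(-8,44)])/1000
mc=m.mean(0);wc=W.mean(0);U,S,V=np.linalg.svd((m-mc).T@(W-wc));R=V.T@U.T
t=wc-R@mc;print("orn",t,np.degrees(np.arctan2(R[1,0],R[0,0])),1000*(W-m@R.T-t),stand(t))
print("bud",onz("wrist",[np.array((313,405))/3+[150,60]],.045,T))
```

```text
orn [0.5387 0.0219] 79.9719802896039 [[ 0.0954  0.035 ]
 [-0.2836 -0.1983]
 [ 0.2641  0.0528]
 [-0.2835  0.2487]
 [ 0.2076 -0.1382]] [[-0.1678  0.0032]]
bud [[0.5397 0.0232 0.045 ]]
```

Emit:
drive_tool(increments=[-0.1,0.15,2,0,0,-0.1,0.15,4.5,0,0,-0.1,0.15,7,0,0,-0.1,0.15,9,0,0,-0.1,0.15,10.2,0,0,-0.1,0.15,10.6,0,0,-0.1,0.15,10.6,0,0,-0.1,0.15,10.6,0,0.4])

```text
time_s: 14.15
ee_pos: [0.5395, 0.0219, 0.0254]
orientation: [[0.985, -0.173, 0.009], [-0.173, -0.985, -0.001], [0.009, -0.001, -1.0]]
force: [0.1, -0.8, -0.4]
width: 0.0837
```

Emit:
drive_tool(increments=[0,0,0,0,0.6,0,0,0,0,0.8,0,0,0,0,1,0,0,0,0,1,0,0,0,0,1,0,0,0,0,1,0,0,0,0,1,0,0,0,0,1])

```text
time_s: 15.15
ee_pos: [0.5394, 0.0219, 0.0253]
orientation: [[0.985, -0.173, 0.008], [-0.173, -0.985, -0.0], [0.008, -0.001, -1.0]]
force: [-0.2, 0.5, 1.1]
width: 0.0196
```

Run:
```python
from h import *
np.set_printoptions(precision=4,suppress=True)
im=robot.get_image("wrist"); cv2.imwrite("pics/w12.png",im[:,:,::-1])
s=robot.sense()
print(s["time_s"],s["ee_pos"],s["orientation"],s["force"],s["ft_torque"],s["width"],s["qpos"])
```

```text
15.2 [0.5394 0.0219 0.0253] [[ 0.9849 -0.1728  0.0084]
 [-0.1728 -0.985  -0.0004]
 [ 0.0083 -0.001  -1.    ]] [-1.2121  0.0259  0.7153] [-0.0203  0.1159  0.0581] 0.019807502374734238 [-10.5436  17.9698 105.839    0.0772  55.7151  -0.6378]
```

View pics/w12.png

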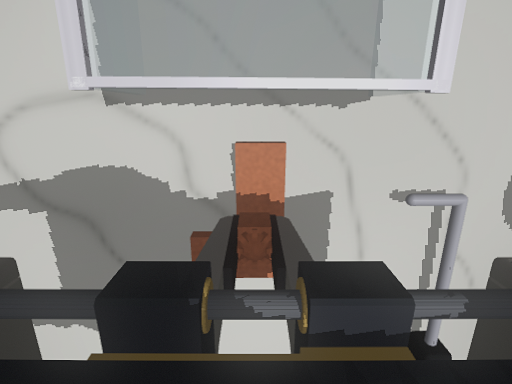

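Emit:
drive_tool(increments=[0,0,-1.5,0,1,0,0,-5,0,1,0.5,1,-9,0,1,3,5,-12,-8,1,6.5,10,-14,-17,1,10,15.5,-14.5,-26,1,13.5,21,-14.5,-35,1,16.5,26,-14.5,-43,1])

```text
time_s: 16.2
ee_pos: [0.6554, -0.2617, 0.1727]
orientation: [[0.836, 0.549, 0.01], [0.549, -0.836, -0.001], [0.008, 0.006, -1.0]]
force: [1.0, 0.3, -0.4]
width: 0.0199
```

```bash
cat > go.py <<'E'
import sys
from h import *
np.set_printoptions(precision=2,suppress=True)
x,y,z,psi=map(float,sys.argv[1:])
s=robot.sense();R=s["orientation"];d=np.array([x,y,z])-s["ee_pos"]
p=np.degrees(np.arctan2(R[1,0],R[0,0]))
print(s["time_s"],s["ee_pos"]*1000,"psi",p,"vel",np.abs(s["joint_velocities"]).max(),"w",s["width"],"shift cm",R.T@d*100,"turn",-(psi-p))
E
python3 go.py .68 -.32 .17 83.5
```

```text
16.2 [ 655.41 -261.68  172.66] psi 33.32547121064476 vel 89.54843990007637 w 0.01988829387607172 shift cm [-1.15  6.22  0.3 ] turn -50.17452878935524
```

Emit:
drive_tool(increments=[-0.6,3,0.3,-8,1,-1.1,5,0.3,-17,1,-1.2,6.2,0.3,-26,1,-1.2,6.2,0.3,-35,1,-1.2,6.2,0.3,-43,1,-1.2,6.2,0.3,-49,1,-1.2,6.2,0.3,-50.2,1,-1.2,6.2,0.3,-50.2,1])

```text
time_s: 17.2
ee_pos: [0.6795, -0.32, 0.1703]
orientation: [[0.114, 0.993, 0.01], [0.993, -0.114, -0.001], [0.0, 0.01, -1.0]]
force: [-1.0, 0.9, -1.5]
width: 0.0197
```

```bash
python3 - <<'E'
from h import *
for i in range(4): robot.get_image("top")
s=robot.sense();T=tool(s);np.save("w13.npy",T)
im=robot.get_image("wrist"); cv2.imwrite("pics/w13.png",im[:,:,::-1])
crop("pics/w13.png",100,0,370,200,"pics/w13c.png",2.9)
E
python3 go.py .565 -.32 .17 83.5
```

```text
17.45 [ 679.44 -320.07  169.92] psi 83.49310608029269 vel 0.13965776696528623 w 0.019798076687661002 shift cm [ -1.29 -11.37  -0.12] turn -0.006893919707309237
```

View pics/w13.png

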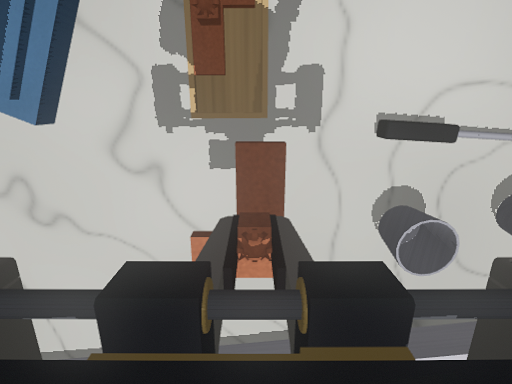

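View pics/w13c.png

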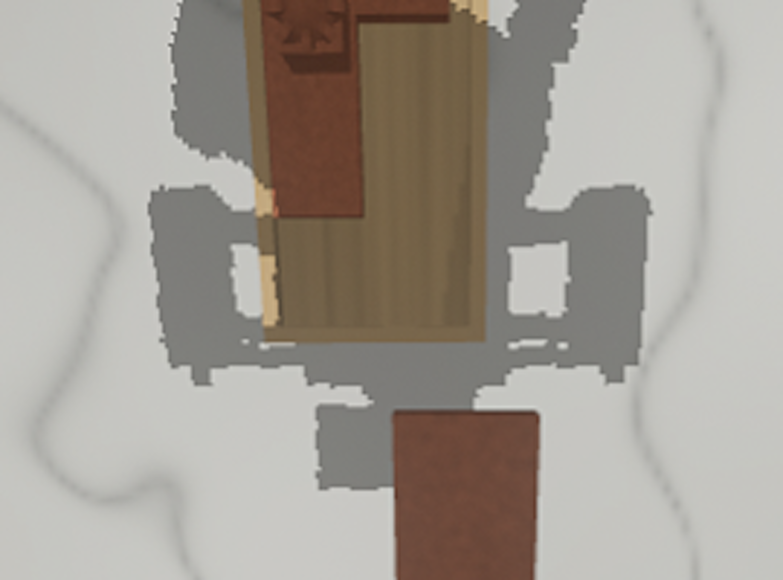

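Run:
```python
from h import *
np.set_printoptions(precision=4,suppress=True)
T=np.load("w13.npy")
k=lambda l:np.array(l)/2.9+[100,0]
tc=onz("wrist",k([(265,342),(486,341),(489,30),(249,30)]),.013,T)[:,:2];print("tray +x end corners & sides",tc)
v=tc[1]-tc[0];print(np.linalg.norm(v),np.degrees(np.arctan2(v[1],v[0]))-90)
v=tc[1]-tc[2];print("right side ang",np.degrees(np.arctan2(v[1],v[0])))
v=tc[0]-tc[3];print("left side ang",np.degrees(np.arctan2(v[1],v[0])))
fl=onz("wrist",k([(278,325),(470,325)]),.005,T)[:,:2];print("floor corners",fl,np.linalg.norm(fl[1]-fl[0]))
tw=onz("wrist",k([(273,216),(363,216),(359,15)]),.015,T)[:,:2];print("twin",tw,np.linalg.norm(tw[0]-tw[1]),np.linalg.norm(tw[2]-tw[1]))
v=tw[1]-tw[2];print("twin ang",np.degrees(np.arctan2(v[1],v[0])))
# held
z=T[2,3]-.0153
h=onz("wrist",k([(392,411),(539,411),(395,578),(535,578)]),z,T)[:,:2]
o=h-T[:2,3]; print("held in tool xy (mm)",(np.c_[o,np.full(4,z-T[2,3])]@T[:3,:3])*1000)
```

```text
tray +x end corners & sides [[ 0.607  -0.3808]
 [ 0.6162 -0.2974]
 [ 0.5127 -0.286 ]
 [ 0.5032 -0.368 ]]
0.08392168570280799 -6.273884649529904
right side ang -6.308840243615644
left side ang -7.028634393510254
floor corners [[ 0.6014 -0.3765]
 [ 0.6099 -0.3026]] 0.07433429308622568
twin [[ 0.5635 -0.3697]
 [ 0.5672 -0.3373]
 [ 0.5037 -0.3296]] 0.032601183336738074 0.06399503261776307
twin ang -6.9086099490081025
held in tool xy (mm) [[-11.3019 -57.1613  14.7489]
 [ 20.2054 -57.1664  14.7543]
 [-11.3373 -19.3471  15.1127]
 [ 20.5138 -19.3497  15.1181]]
```

```bash
python3 go.py .5652 -.3221 .06 83.4
```

```text
17.45 [ 679.44 -320.07  169.92] psi 83.49310608029269 vel 0.13965776696528623 w 0.019798076687661002 shift cm [ -1.5  -11.43  10.88] turn 0.09310608029268508
```

Emit:
drive_tool(increments=[-0.3,-1.5,0,0.1,1,-0.7,-4.5,1,0.1,1,-1.1,-7.5,3.5,0.1,1,-1.4,-10,6,0.1,1,-1.5,-11.2,8.5,0.1,1,-1.5,-11.43,10.3,0.1,1,-1.5,-11.43,10.9,0.1,1,-1.5,-11.43,10.9,0.1,1])

```text
time_s: 18.45
ee_pos: [0.566, -0.3223, 0.0601]
orientation: [[0.115, 0.993, 0.01], [0.993, -0.115, -0.001], [-0.0, 0.01, -1.0]]
force: [0.5, -0.0, -0.1]
width: 0.02
```

```bash
python3 - <<'E'
from h import *
for i in range(2): im=robot.get_image("scene")
cv2.imwrite("pics/s14.png",im[:,:,::-1])
s=robot.sense();T=tool(s);np.save("w14.npy",T)
im=robot.get_image("wrist"); cv2.imwrite("pics/w14.png",im[:,:,::-1])
crop("pics/w14.png",150,40,360,290,"pics/w14c.png",2.4)
crop("pics/s14.png",80,170,200,270,"pics/s14c.png",6)
E
python3 go.py .5652 -.3221 .031 83.4
```

```text
18.6 [ 566.3  -322.64   61.08] psi 83.4187347766824 vel 0.3320248511091457 w 0.019801745124731464 shift cm [ 0.04 -0.15  3.01] turn 0.018734776682393317
```

View pics/w14c.png

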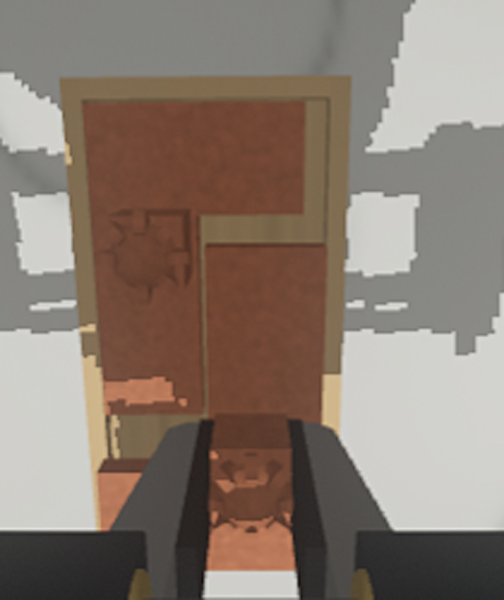

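View pics/s14c.png

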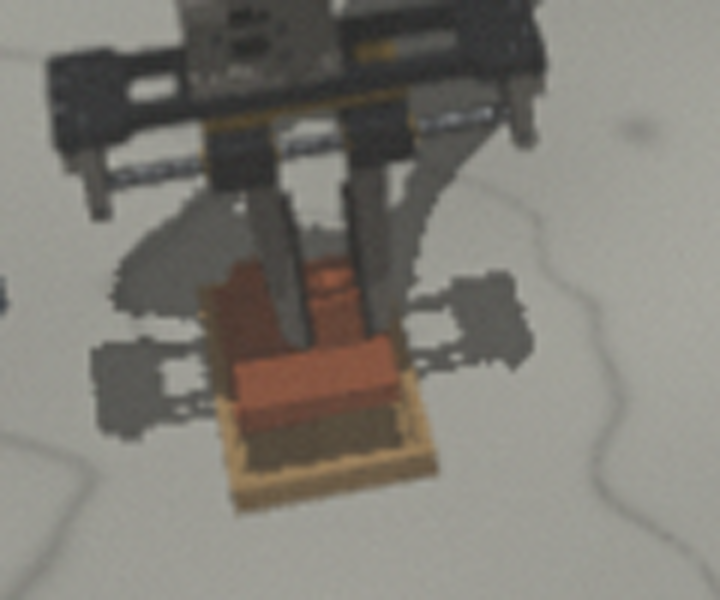

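Run:
```python
from h import *
np.set_printoptions(precision=2,suppress=True)
T=np.load("w14.npy")
k=lambda l:np.array(l)/2.4+[150,40]
a=np.radians(-6.6);ex=np.array([np.cos(a),np.sin(a)]);R=np.c_[ex,[-ex[1],ex[0]]]
f=lambda l,z:(onz("wrist",k(l),z,T)[:,:2]-[.538,-.3308])@R*1000
print("rim far outer",f([(62,79),(351,77)],.013))
print("twin foot outer(3), tip",f([(84,101),(304,101),(303,214),(202,413),(104,413)],.015))
print("held tip, edges",f([(205,246),(326,246),(207,415),(322,415)],T[2,3]-.0153))
print("rim inner right at y415 (z.013)",f([(325,340),(328,110)],.013))
```

```text
rim far outer [[-72.91 -42.34]
 [-73.43  40.83]]
twin foot outer(3), tip [[-66.8  -35.94]
 [-66.78  27.32]
 [-34.84  27.75]
 [ 29.33  -3.89]
 [ 29.36 -36.06]]
held tip, edges [[-29.29   0.18]
 [-29.3   31.53]
 [ 17.69  -0.13]
 [ 17.66  31.95]]
rim inner right at y415 (z.013) [[  5.02  35.86]
 [-64.47  34.51]]
```

Emit:
drive_tool(increments=[0,-0.2,0.4,0,1,0,-0.2,1,0,1,0,-0.2,1.6,0,1,0,-0.2,2.2,0,1,0,-0.2,2.6,0,1,0,-0.2,2.9,0,1,0,-0.2,3.05,0,1,0,-0.2,3.05,0,1])

```text
time_s: 19.6
ee_pos: [0.5647, -0.3225, 0.0309]
orientation: [[0.115, 0.993, 0.011], [0.993, -0.115, -0.002], [-0.001, 0.011, -1.0]]
force: [-1.5, 1.3, -0.3]
width: 0.0201
```

```bash
python3 - <<'E'
from h import *
im=robot.get_image("scene")
cv2.imwrite("pics/s15.png",im[:,:,::-1])
s=robot.sense();T=tool(s);np.save("w15.npy",T);print(s["force"],s["ft_torque"],s["orientation"][2])
im=robot.get_image("wrist"); cv2.imwrite("pics/w15.png",im[:,:,::-1])
crop("pics/w15.png",150,40,360,290,"pics/w15c.png",2.4)
crop("pics/s15.png",80,170,200,270,"pics/s15c.png",6)
E
python3 go.py .5642 -.3221 .031 83.4
```

```text
[-0.79317455 -0.07119586  0.18341235] [0.28070415 0.12877977 0.02845217] [-0.00106653  0.01145365 -0.99993384]
19.7 [ 564.67 -322.5    30.83] psi 83.4161672972752 vel 0.21646552420409096 w 0.01946836363098993 shift cm [ 0.03 -0.05 -0.02] turn 0.01616729727518873
```

View pics/w15c.png

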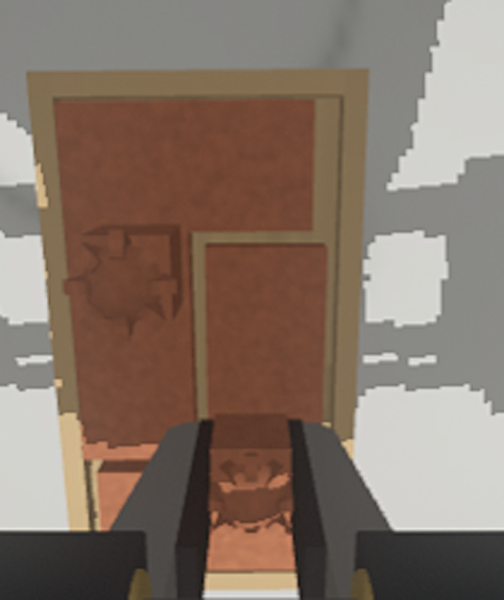

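View pics/s15c.png

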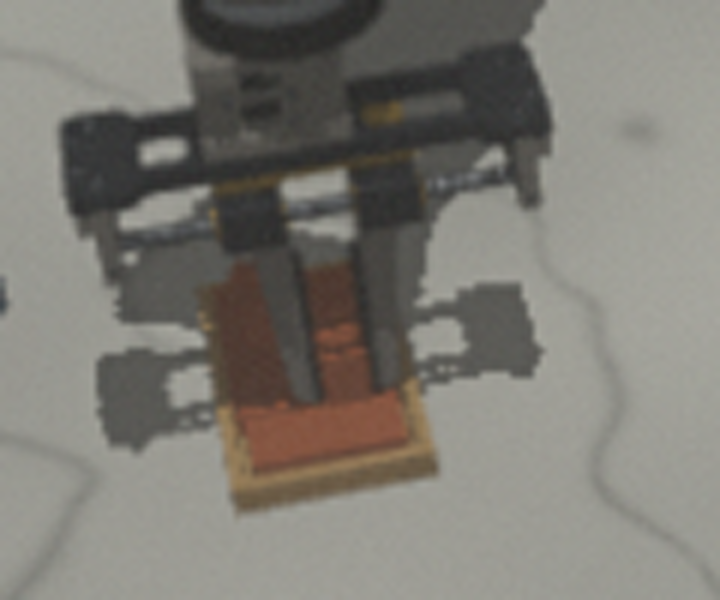

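Emit:
drive_tool(increments=[0,0,0,0,0.7,0,0,0,0,0.6,0,0,0,0,0.5,0,0,0,0,0.4,0,0,0,0,0.4,0,0,-1,0,0.4,0,0,-3,0,0.4,0,0,-6,0,0.4])

```text
time_s: 20.7
ee_pos: [0.5638, -0.3222, 0.0922]
orientation: [[0.115, 0.993, 0.011], [0.993, -0.115, -0.002], [-0.001, 0.011, -1.0]]
force: [0.3, -0.2, -0.1]
width: 0.0548
```

Emit:
drive_tool(increments=[0,2,-3,0,0.4,0,5,-6,0,0.4,0,9,-8,0,0.4,0,12,-8,0,0.4,0,12,-8,0,0.4,0,12,-8,0,0.4,0,12,-8,0,0.4,0,12,-8,0,0.4])

```text
time_s: 21.7
ee_pos: [0.6815, -0.3359, 0.1738]
orientation: [[0.115, 0.993, 0.011], [0.993, -0.115, -0.002], [-0.001, 0.011, -1.0]]
force: [-0.4, -0.5, -0.1]
width: 0.0552
```

Run:
```python
from h import *
np.set_printoptions(precision=2,suppress=True)
im=robot.get_image("scene");cv2.imwrite("pics/s16.png",im[:,:,::-1])
im=robot.get_image("top");cv2.imwrite("pics/t16.png",im[:,:,::-1])
s=robot.sense();T=tool(s);np.save("w16.npy",T);print(s["time_s"],s["ee_pos"],s["force"],s["width"])
im=robot.get_image("wrist"); cv2.imwrite("pics/w16.png",im[:,:,::-1])
crop("pics/s16.png",80,160,320,280,"pics/s16c.png",3.3)
crop("pics/t16.png",220,120,420,270,"pics/t16c.png",4)
```

```text
21.8 [ 0.68 -0.34  0.17] [ 0.88  0.84 -0.26] 0.05556957156699298
```

View pics/w16.png

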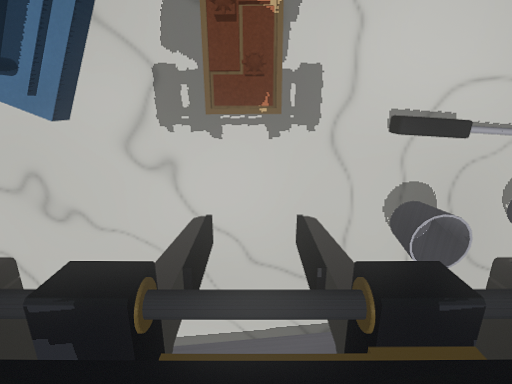

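View pics/s16c.png

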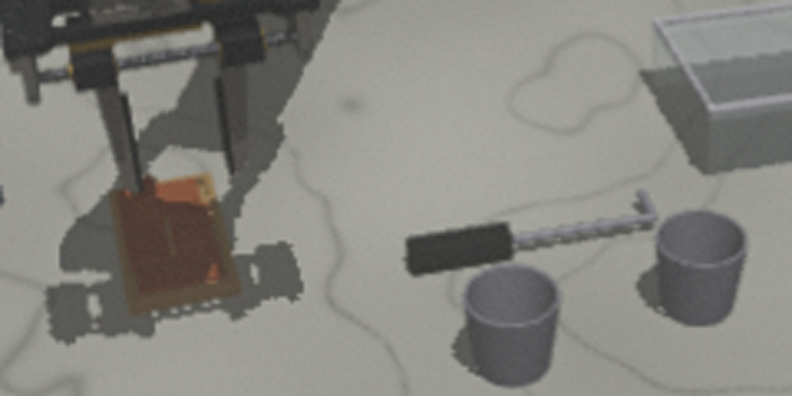

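View pics/t16c.png

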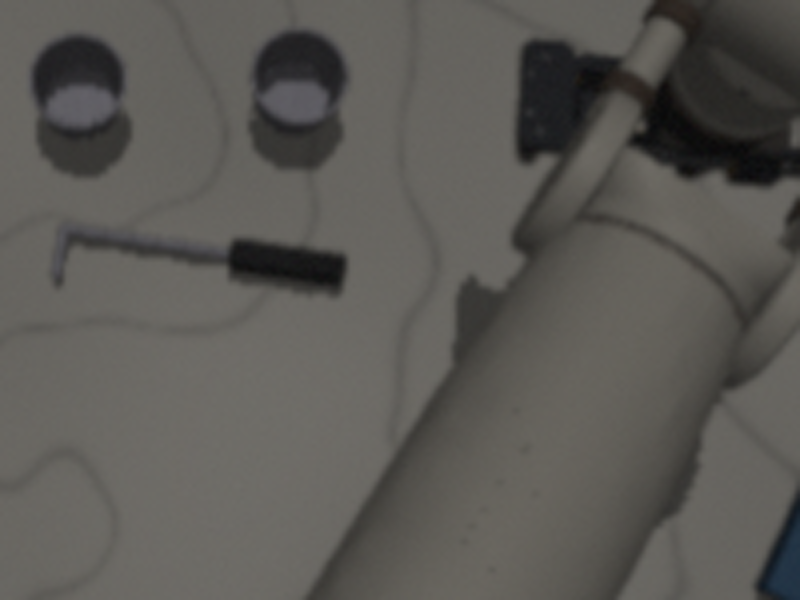

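Emit:
drive_tool(increments=[3,-1,-2,0,0.4,8,-3,-4,0,0.4,14,-5,-6,0,0.4,20,-7,-6,0,0.4,26,-9,-6,0,0.4,30,-10,-6,0,0.4,30,-10,-6,0,0.4,30,-10,-6,0,0.4])

```text
time_s: 22.85
ee_pos: [0.6164, -0.0268, 0.2325]
orientation: [[0.115, 0.993, 0.011], [0.993, -0.115, -0.003], [-0.001, 0.011, -1.0]]
force: [0.2, -0.3, 0.6]
width: 0.0551
```

Run:
```python
from h import *
im=robot.get_image("scene");cv2.imwrite("pics/s17.png",im[:,:,::-1])
im=robot.get_image("top");cv2.imwrite("pics/t17.png",im[:,:,::-1])
print(robot.sense()["ee_pos"])
crop("pics/s17.png",100,200,170,260,"pics/s17c.png",9)
crop("pics/t17.png",335,185,395,260,"pics/t17c.png",8)
```

```text
[ 0.61653026 -0.02761471  0.23229902]
```

View pics/s17c.png

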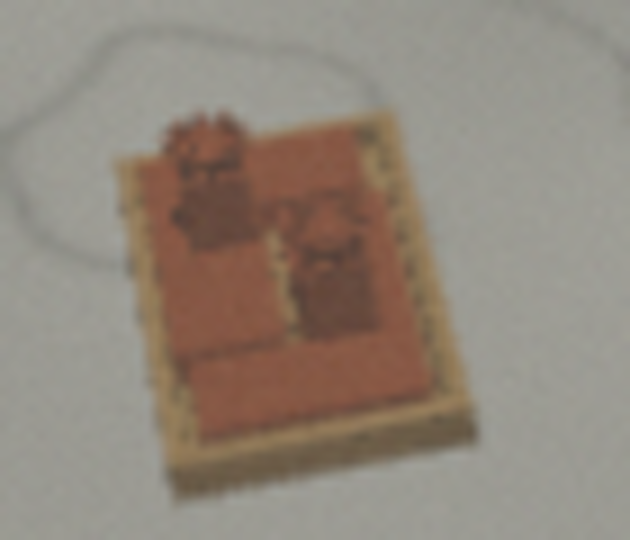

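View pics/t17c.png

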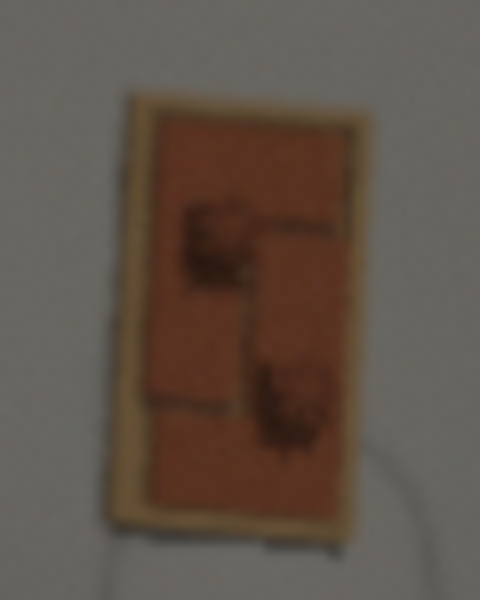

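View pics/s17.png

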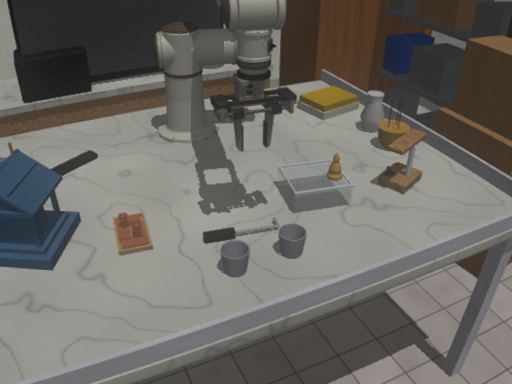

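Both bases lie flat inside the tray rim, and the rod, cups and figure look right. One last check of the rod's flatness, then I hand in.

Run:
```python
from h import *
np.set_printoptions(precision=3,suppress=True)
crop("pics/t17.png",220,160,320,210,"pics/t17d.png",8)
crop("pics/s17.png",195,210,285,255,"pics/s17d.png",8)
```

```text
(no output)
```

View pics/t17d.png

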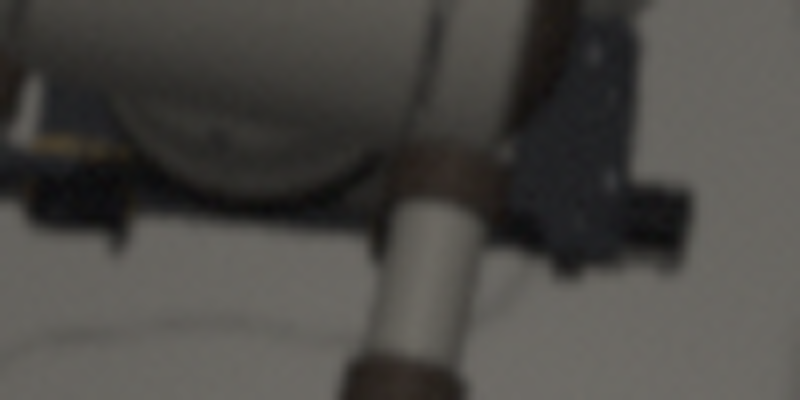

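View pics/s17d.png

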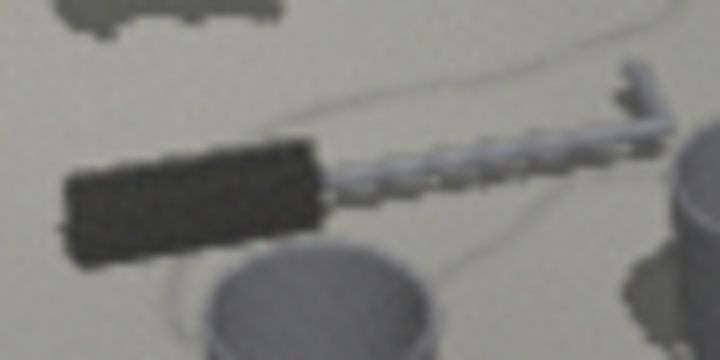

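Run:
```python
from h import *
P=onz("top",[(236.3,178.8)],.013);print(P,proj("scene",P),"seen 278.5,225.9")
print(robot.sense()["joint_velocities"].round(2)); print(robot.sign_off())
```

```text
[[0.67067719 0.01593047 0.013     ]] [[275.97703129 223.99758717]] seen 278.5,225.9
[-0.34  0.25 -0.11  0.2   0.03  0.08]
the job is handed in; nothing more can be done
None
```

The job is handed in, at about 23 s of the 72 s allowed. I hooked the fallen ornament with the bent rod, drew it clear of the stand and laid the rod down. I then placed the ornament half-turned beside its twin in the tray. The sign-off gives no verdict.

**Ornaments:** After the hook pulled, the wrist camera put the knob about 83 mm in front of the mouth. The last top and scene pictures show both bases inside the tray rim, with no visible tilt.

**Rod:** It lies on the shelf with an even shadow gap along its length, which suggests it is flat. The rod slipped about 3 mm in the fingers while held, which did no harm.

**Figure and cups:** They look untouched in the pictures, but I did not re-measure their positions.

**Disagreement:** My last two-view check of the hook corner was about 3 pixels off. The top view predicted (276, 224) in the scene picture and I saw (278.5, 226). I put that down to calibration and hand-picked pixels, as the scene camera saw the hook slightly low rather than raised.

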